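Feed a turned tub handle to the drill stand and set its red line under the bit

TASK

Take the end handle, the one against the stop, out of the sloped feed rack so that the next handle rolls down to the stop, and set it down, not dropped, in the V-block of the drill stand with its red line still well short of the bit. Then slide it along the V-block until the red line is right under the tip of the drill bit and let go, leaving the handle lying fully down in the V. Do not touch the drill bit, leave the other two handles in the rack and do not disturb the other things on the bench.

Things in the scene. Friction and masses are not known exactly. Their poses are not given: they have to be found in the camera images.
- handle_end: handle to be drilled, lying at the stop: turned pine bar, 196 mm long, about 0.2 kg; at each end a round boss 56 mm in diameter, 50 mm long; between them a waist 24 mm in diameter, 88 mm long, to be gripped across. Origin mid-axis, x along the axis to the red-line end (it rolls about x). Gap to the next waist is 32 mm: go down opened to about 55 mm. Grip 28 mm off the middle, on the unmarked side, to clear the drill
- red_line (a point): the red crayon line, 6 mm wide, drawn right round one boss of handle_end; this point is on the handle's axis at the line, 74 mm from the handle's middle along its +x and 24 mm from its marked end
- handle_second: the next handle in the rack, same as handle_end (it too has a red line), its bosses touching those of handle_end, 56 mm up the slope; it rolls down by itself when handle_end is lifted out. Origin and x axis as handle_end
- handle_third: the last handle in the rack, the same again, another 56 mm up the slope
- rack: plywood feed rack fixed to the bench, 232 mm wide, 275 mm long, its two rails sloping 9 degrees down to its +y. Handles lie along its x, a boss on each rail, with 6 mm play to the side cheeks, whose tops are 7 mm lower than the handles' axes. Open between the rails (100 mm). A dark wooden stop before each boss, 12 mm higher than the axis; none before the waist. Origin on the bench under point stop
- stop (a point): the end place of the rack: where the middle of a handle's axis is when it rests against the stop, 80 mm above the bench; lift a handle straight up from there
- stand: drill stand fixed to the bench: blue cast base, steel column 35 mm thick 125 mm to +y of the bit, blue carriage and 70 mm collar (bottom 261 mm up) holding a green motor 64 mm in diameter; dark chuck 39 mm in diameter, lower end 170 mm up; all locked at a fixed height. Origin on the bench straight under the bit, x along the V-block
- v_block (a point): middle of the bottom line of the V-block under the drill: two aluminium plates at 90 degrees, 290 mm long, along the stand's x (from -245 to +45 mm of the bit), ends open. Bottom line 45 mm up, lips 69 mm up and 24 mm to each side. A handle fully down has its axis 85 mm up, right over the bottom line. Keep fingertips 74 mm up or higher. Lay handles in at the -x part, red line towards +x
- bit: the drill bit, steel, 8 mm in diameter, 50 mm showing below the chuck, pointing down over the middle line of the V-block; origin at its tip, 8 mm above the top of a boss lying in the V-block, so a handle has to be slid under it. Do not touch it
- bit_tip (a point): the tip of the drill bit, 121 mm above the bench
- hammer: bystander: hammer with pale wooden handle and red head, about 270 mm long, lying on the bench left of the stand
- tape_measure: bystander: yellow tape measure, 72 x 70 x 36 mm, lying between rack and stand; origin under its middle
- glue_bottle: bystander: white glue bottle, 60 mm in diameter, 170 mm tall, behind; origin under its middle
- wax_tin: bystander: green tin, 84 mm in diameter, 50 mm high, right of the rack; origin under its middle
- crayon: bystander: red marking crayon, square, 112 x 14 x 14 mm, lying along its x on the bench on the robot's side of the tape measure
Not all that is in view belongs to the job. What is shaped like the handle_second but blue is not meant.

How it is judged:
On the way, in this order (a step that is already met when the one before it is completed fails the run):
1. the end handle is out of the rack and the next handle has rolled down to the stop (distance between handle_end and stop above 0.08 m and y of handle_second in the frame of rack between -0.008 and 0.008 m and z of handle_second in the frame of rack between 0.074 and 0.086 m), for 0.2 s.
2. the end handle lies down in the V-block with its red line still 20 mm or more short of the bit (x of red_line in the frame of stand between -0.2 and -0.02 m and y of handle_end in the frame of stand between -0.004 and 0.004 m and z of handle_end in the frame of stand between 0.0816 and 0.0876 m and y of red_line in the frame of stand between -0.004 and 0.004 m and z of red_line in the frame of stand between 0.0816 and 0.0876 m), for 0.2 s.
At the end, for the whole second after the job is handed in: The end handle lies at rest fully down in the V-block (axis within 4 mm sideways and 3 mm in height of its true place) with its red line within 4 mm, along the V, of the point straight under the bit; the second handle rests at the stop within 8 mm and the third lies behind it (x of red_line in the frame of stand between -0.004 and 0.004 m and y of handle_end in the frame of stand between -0.004 and 0.004 m and z of handle_end in the frame of stand between 0.0816 and 0.0876 m and y of red_line in the frame of stand between -0.004 and 0.004 m and z of red_line in the frame of stand between 0.0816 and 0.0876 m and y of handle_second in the frame of rack between -0.008 and 0.008 m and z of handle_second in the frame of rack between 0.074 and 0.086 m and y of handle_third in the frame of rack between -0.066 and -0.046 m and z of handle_third in the frame of rack between 0.082 and 0.096 m and linear speed of each of handle_end, handle_second, handle_third below 0.01 m/s); the robot touches nothing.
It fails at once if the drill bit is touched with more than 2 N (contact force between bit and anything else above 2 N).
It fails at once if the handle is let go more than 20 mm above its seat over the V-block (dropped in) (z of handle_end in the frame of stand above 0.105 m and horizontal distance between handle_end and stand below 0.22 m and contact force between the fingers and handle_end below 0.2 N).
It fails at once if a bystander (hammer, tape measure, glue bottle, wax tin, crayon) is moved by more than 30 mm (distance of any of hammer, tape_measure, glue_bottle, wax_tin, crayon from where it was at the start of the episode above 0.03 m).
It also fails if it takes over 51 s, if anything falls off the work surface, if the arm or the gripper's body presses on something with over 40 N, if the wrist force passes 120 N, or if a joint passes its speed limit or range.

ROBOT

A 7-joint arm with a two-finger parallel gripper is mounted at the origin on the work surface. World frame = base frame: x ahead of the robot, y to its left, z up, the work surface at z = 0. Lengths are in m, angles in rad, forces in N, time in s.
With the tool pointing down it reaches from about 0.425 to 0.825 m from the base axis. Payload 3.6 kg.
Tool frame: the origin (TCP) lies at the very end of the fingers, on their centre line; the grasp point (between the pads) lies 19 mm behind it; z points along the fingers, y is the line along which they close (so a half turn about z gives the same grasp; the last joint's range is limited). The gripper opens to 85 mm and grips with 20 to 120 N. Pads are 22 mm wide; open, the fingers measure 114 mm over their backs; the gripper's body (76 mm by 85 mm) begins 54 mm behind the grasp point. The pads swing forward as they close: fully open they stand 13 mm farther back than shut.
Start: joints at [-1.212, 0.615, -0.013, 1.423, 0.008, 1.103, -0.04], TCP at [0.244, 0.602, 0.231] pointing down, gripper open.
Joint ranges: [-3.12, 3.12], [-0.3, 2.06], [-1.34, 1.32], [0.26, 2.42], [-1.36, 4.5], [0.01, 1.98], [-2.84, 2.84]. Speed limits (rad/s): [2.79, 2.79, 3.14, 3.14, 3.14, 3.14, 3.14].

INTERFACE

Orientations are given as a unit quaternion [w, x, y, z].
In Python, from plant import env, get_image, calibration gives the robot as it stands.
- The arm moves only by the tool apply_moves, never from a script. Its argument "increments" is a list of rows, each a list of 7 numbers: the turn, a rotation vector about the tool's x, y, z in units of pi/4 rad (1.0 is pi/4 rad), then the shift along the tool's x, y, z in units of 0.25 m (1.0 is 0.25 m), then the opening, from 0 (shut) to 1 (fully open). A call has 1 to 8 rows; each row is the pose to reach, as a shift and turn from the pose commanded when the call began, along the tool's axes at that moment; what a row does not reach only later rows make up. A row lasts 1/8 s, in which the tool goes at most 62.5 mm and 10.7 degrees, less where a joint would pass 70% of its speed; a pose out of reach is approached as far as the arm can. A call with a number of a shift or a turn outside -1 to 1 is refused whole. A call with a gripper value outside its range is refused whole. The fingers move at their own pace and stop on an object; "grip_force" is the grip in N (left out, the last holds). Time passes only in rows, so rows that repeat a pose let the fingers close. It gives the time, the measured TCP pose, the force, the opening and the grip force at its end, in the units of the state.
- env.read_state(): the state, without advancing time (a new reading comes with each control period).
- get_image(name): name is "side" or "top" or "wrist"; returns the picture (384x512x3 uint8, red, green, blue); there is no depth.
- calibration(name): a dict with "intrinsics" (3x3 intrinsics, pixels), "camera_from_world" (4x4, takes a point from world to camera coordinates); the wrist camera has in their place "mount" (4x4, takes a point from camera to tool coordinates, whose origin is the TCP and whose axes are the flange's). Camera axes: x right, y down, z forward; pixel columns grow to the right and rows downward; lengths in m; the calibration is good to about 2 mm. A picture is of the moment at which its call begins: read the wrist's pose just before it. calibration takes no time and is no camera call.
- env.job_done(): hands the job in; it is judged then, once.
The state is a dict: "time": time; "joints": joint angles; "dq": joint speeds; "effort": joint torques, N m; "tcp_pos": TCP position; "ee_rot": TCP orientation; "wrist_force": force on the tool from outside, world axes, zero at the start; "torque": the same for the moment, N m; "finger_gap": opening from 0.0 (shut) to 1.0 (fully open); "grasp_force": force on a finger pad.
Only numpy, scipy, OpenCV 4.12 (cv2) and the standard library are available. Lean on these libraries where they do the work, as an engineer would, in place of code of your own. Each camera call takes 0.05 s, during which the arm holds its last target. There are 200 camera calls.

## Working session

There is one attempt and no reset: what is moved stays moved. The work goes in short steps, Python scripts to look and compute and a tool call to move; the robot and the scene stay as the last step left them, time stands still between calls to the robot, and variables do not carry over. Pictures are saved under pics/ and viewed, at most 10 in all, crops included, and the job is handed in when it is done.

Besides the shell and the picture viewer there is one more tool, called after ">>>" as name([rows], argument=value, ...), one row to a line, values as JSON. apply_moves: Moves the arm, as the interface text tells. Shifts and turns lie within -1 to 1; 1 stands for 0.25 m of shift or pi/4 rad of turn. Its arguments: {"type":"object","properties":{"increments":{"type":"array"},"grip_force":{"type":"number"}},"required":["increments"]}

```bash
mkdir -p pics; ls; python3 - <<'E'
from plant import env,get_image,calibration
import cv2,numpy as np
for n in("side","top"):
    im=get_image(n);cv2.imwrite(f"pics/{n}0.png",im[:,:,::-1])
    c=calibration(n);print(n,np.round(c["intrinsics"],1).tolist(),np.round(c["camera_from_world"],4).tolist())
print(np.round(calibration("wrist")["mount"],4).tolist(),np.round(calibration("wrist")["intrinsics"],1).tolist())
print(env.read_state())
E
```

```text
pics
side [[462.7, 0.0, 254.3], [0.0, 462.7, 182.9], [0.0, 0.0, 1.0]] [[0.7525, -0.6585, 0.0113, -0.3965], [-0.4519, -0.5287, -0.7185, 0.2928], [0.4791, 0.5356, -0.6954, 1.3841], [0.0, 0.0, 0.0, 1.0]]
top [[379.4, 0.0, 253.2], [0.0, 379.4, 190.5], [0.0, 0.0, 1.0]] [[0.0271, -0.9995, -0.0191, -0.0231], [-0.9947, -0.025, -0.0995, 0.5179], [0.099, 0.0217, -0.9949, 1.114], [0.0, 0.0, 0.0, 1.0]]
[[-0.0004, -0.946, -0.3242, 0.0834], [1.0, -0.0002, -0.0007, -0.0003], [0.0006, -0.3242, 0.946, -0.1425], [0.0, 0.0, 0.0, 1.0]] [[265.4, 0.0, 256.2], [0.0, 265.4, 193.6], [0.0, 0.0, 1.0]]
{'time': 0.1, 'joints': array([-1.21253673,  0.61585037, -0.01264565,  1.42477068,  0.00807041,
        1.10339718, -0.04038358]), 'dq': array([-0.00081633, -0.00261376,  0.00076218, -0.00278973,  0.00062269,
        0.00153299, -0.00092333]), 'effort': array([ 1.41150169e-03, -4.70385897e+01,  2.60378011e-01, -1.71571720e+01,
        1.01224438e-02,  5.83795190e-03,  8.10343323e-06]), 'tcp_pos': array([0.24367262, 0.60184056, 0.23022519]), 'ee_rot': array([-2.33339003e-04,  1.91149763e-01,  9.81560164e-01, -1.16527584e-03]), 'wrist_force': array([-0.3589081 , -0.20867095,  0.99435187]), 'torque': array([ 0.02375061, -0.00446166, -0.03626922]), 'grasp_force': 0.0, 'finger_gap': 1.0019982923440929}
```

View pics/top0.png

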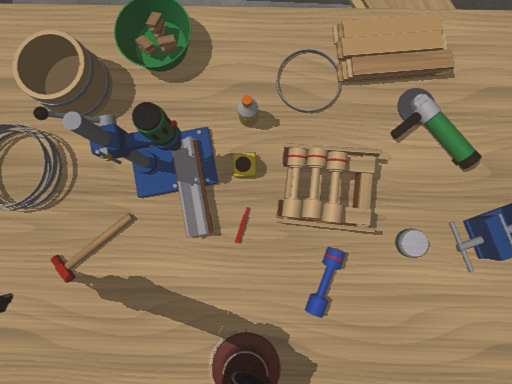

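View pics/side0.png

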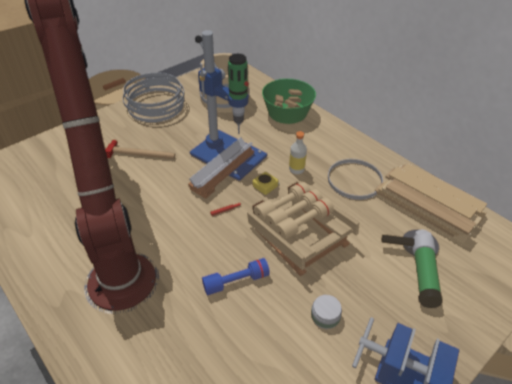

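The top view shows four candidate handles. Three pine ones are in the rack: left at (295,185), middle at (315,185) and right at (336,187). A blue dumbbell-shaped one lies at (325,283) and is not meant. The left pine one fits handle_end, as the empty rack is on the right and the handles roll towards +y, which is left in the image. The V-block runs from (185,140) to (197,235). I'll confirm this in an enlarged crop.

```bash
python3 - <<'E'
import cv2
im=cv2.imread("pics/top0.png")[95:245,130:390]
cv2.imwrite("pics/crop.png",cv2.resize(im,None,fx=3,fy=3,interpolation=cv2.INTER_CUBIC))
E
```

```text
(no output)
```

View pics/crop.png

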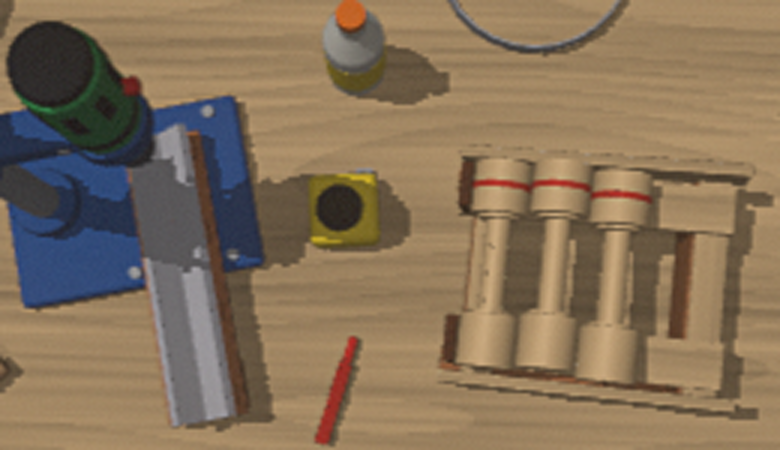

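The crop confirms it: handle_end is the leftmost, against the dark stops, with its red line at crop (501,184) and its ends at about (503,158) and (484,368). The V bottom line runs through (188,262) and (207,420).

```bash
cat > h.py <<'E'
import numpy as np,cv2
from scipy.spatial.transform import Rotation as R
from plant import env,get_image,calibration
def cam(name,st=None):
    c=calibration(name);K=c["intrinsics"]
    if name=="wrist":
        T=np.eye(4);T[:3,:3]=R.from_quat(np.asarray(st["ee_rot"]),scalar_first=True).as_matrix();T[:3,3]=st["tcp_pos"]
        return K,T@c["mount"]
    return K,np.linalg.inv(c["camera_from_world"])
def ray(uv,z,name,st=None):
    K,W=cam(name,st);d=W[:3,:3]@np.linalg.solve(K,[uv[0],uv[1],1]);o=W[:3,3]
    return o+d*(z-o[2])/d[2]
def proj(p,name,st=None):
    K,W=cam(name,st);q=K@(np.linalg.inv(W)@np.append(p,1))[:3];return q[:2]/q[2]
def todelta(p,st,yaw=0):
    "TCP target p -> tool-frame shift in units"
    return R.from_quat(np.asarray(st["ee_rot"]),scalar_first=True).inv().apply(np.asarray(p)-st["tcp_pos"])/.25
E
python3 - <<'E'
from h import *
f=lambda x,y:((x+.5)/3-.5+130,(y+.5)/3-.5+95)
P={}
for n,x,y,z in [("end_far",503,158,.085),("end_near",484,368,.085),("red",501,184,.1),("waistfar",498,217,.08),("waistnear",488,312,.08),("sec_far",560,155,.09),("sec_near",546,370,.09),("Va",188,262,.045),("Vb",207,420,.045),("LipL",170,425,.069),("LipLfar",147,258,.069),("LipR",238,412,.069),("LipRfar",197,150,.069)]:
    P[n]=ray(f(x,y),z,"top");print(n,P[n].round(4))
print(env.read_state()["time"]); s=env.read_state();print(R.from_quat(s["ee_rot"],scalar_first=True).as_matrix().round(3))
for a,b in(("end_near","end_far"),("sec_near","sec_far"),("waistnear","waistfar"),("Vb","Va"),("LipL","LipLfar"),("LipR","LipRfar")):
    d=P[b]-P[a];print(a,np.degrees(np.arctan2(d[1],d[0])),np.hypot(*d[:2]),(P[a]+P[b])[:2]/2)
E
```

```text
end_far [ 0.6401 -0.1341  0.085 ]
end_near [ 0.439  -0.1194  0.085 ]
red [ 0.6119 -0.1312  0.1   ]
waistfar [ 0.5837 -0.1307  0.08  ]
waistnear [ 0.4923 -0.1227  0.08  ]
sec_far [ 0.6431 -0.1878  0.09  ]
sec_near [ 0.4385 -0.1769  0.09  ]
Va [0.5371 0.1714 0.045 ]
Vb [0.3824 0.1462 0.045 ]
LipL [0.3772 0.1775 0.069 ]
LipLfar [0.5372 0.207  0.069 ]
LipR [0.3913 0.1129 0.069 ]
LipRfar [0.6447 0.1629 0.069 ]
0.1
[[-0.927  0.375 -0.001]
 [ 0.375  0.927 -0.002]
 [ 0.    -0.002 -1.   ]]
end_near -4.182030183256379 0.20166244082538662 [ 0.53952894 -0.1267787 ]
sec_near -3.0437296248288748 0.2049571113207024 [ 0.54081331 -0.18234141]
waistnear -5.01076755797767 0.09176341615772239 [ 0.53797195 -0.12670671]
Vb 9.283263253508194 0.15670790119359657 [0.45977544 0.15880881]
LipL 10.463747043231107 0.16265296008699015 [0.45720939 0.1922664 ]
LipR 11.16806389574569 0.25823727289769866 [0.51801051 0.13793866]
```

>>> apply_moves([
  [0,0,0,-0.16,-0.17,0,1],
  [0,0,0,-0.33,-0.34,0,1],
  [0,0,0,-0.5,-0.52,0,1],
  [0,0,0,-0.66,-0.69,0,1],
])

```text
time: 0.6
tcp_pos: [0.3328, 0.3782, 0.231]
ee_rot: [0.0, 0.191, 0.982, -0.0]
wrist_force: [0.3, 0.4, 0.4]
finger_gap: 1.0
grasp_force: 0.0
```

>>> apply_moves([
  [0,0,-0.18,-0.16,-0.17,-0.02,1],
  [0,0,-0.36,-0.33,-0.34,-0.04,1],
  [0,0,-0.54,-0.5,-0.52,-0.06,1],
  [0,0,-0.72,-0.66,-0.69,-0.08,1],
  [0,0,-0.72,-0.66,-0.69,-0.08,1],
  [0,0,-0.72,-0.66,-0.69,-0.08,1],
  [0,0,-0.72,-0.66,-0.69,-0.08,1],
])

```text
time: 1.48
tcp_pos: [0.4195, 0.1605, 0.2511]
ee_rot: [-0.0, -0.092, 0.996, 0.0]
wrist_force: [-0.1, -0.4, 0.4]
finger_gap: 1.002
grasp_force: 0.0
```

```bash
python3 - <<'E'
from h import *
import pickle
s=env.read_state();im=get_image("wrist");pickle.dump(s,open("s1.pkl","wb"))
cv2.imwrite("pics/w1.png",im[:,:,::-1])
print(s["time"],s["tcp_pos"],R.from_quat(s["ee_rot"],scalar_first=True).as_matrix().round(3).tolist())
E
```

```text
1.475 [0.41952816 0.16049737 0.25106189] [[-0.983, -0.183, -0.001], [-0.183, 0.983, 0.0], [0.001, 0.001, -1.0]]
```

View pics/w1.png

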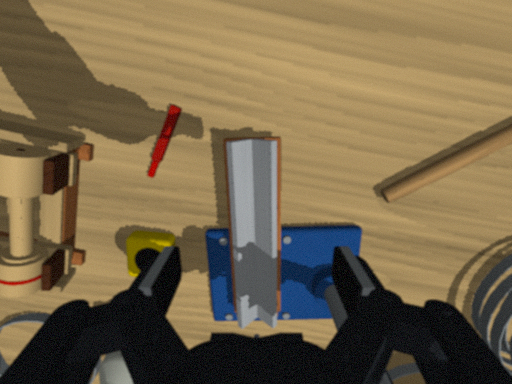

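The wrist view shows the V-block from its near end at (252,140) to its far end at (257,322). The rack stop with handle_end is at the left (20,220). The bit is hidden by the gripper. I'll enlarge the V here and the bit in the side view.

```bash
python3 - <<'E'
import cv2,numpy as np
a=cv2.resize(cv2.imread("pics/w1.png")[130:330,205:305],None,fx=3,fy=3,interpolation=cv2.INTER_CUBIC)
b=cv2.resize(cv2.imread("pics/side0.png")[90:190,185:275],None,fx=5,fy=5,interpolation=cv2.INTER_CUBIC)
o=np.zeros((600,750,3),np.uint8);o[:,:300]=a;o[:500,300:]=b;cv2.imwrite("pics/mos.png",o)
E
```

```text
(no output)
```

View pics/mos.png

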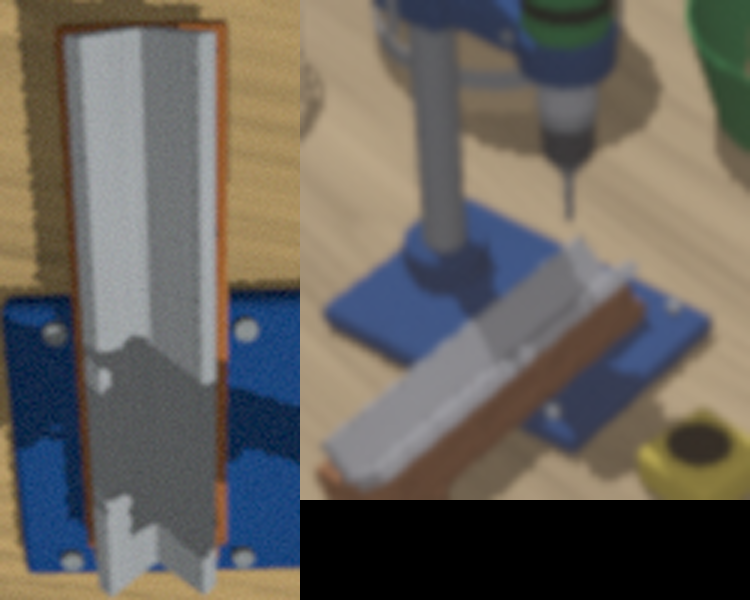

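The mosaic shows the bottom line from (142,30) to (157,555), the right lip at x≈200–216, and the bit tip at side-crop (569,218), clear of everything.

```bash
python3 - <<'E'
from h import *
import pickle
s=pickle.load(open("s1.pkl","rb"))
f=lambda x,y:((x+.5)/3-.5+205,(y+.5)/3-.5+130)
P={}
for n,x,y,z in [("Bn",142,30,.045),("Bf",157,555,.045),("Ln",74,37,.069),("Lf",110,590,.069),("Rn",208,28,.069),("Rf",208,590,.069)]:
    P[n]=ray(f(x,y),z,"wrist",s);print(n,P[n].round(4))
for a,b in(("Bn","Bf"),("Ln","Lf"),("Rn","Rf")):
    d=P[b]-P[a];print(np.degrees(np.arctan2(d[1],d[0])),np.hypot(*d[:2]))
tip=ray((185+269.5/5-.5,90+218.5/5-.5),.121,"side");print("tip",tip)
for yaw in(10,10.5,11):
    u=np.array([np.cos(np.radians(yaw)),np.sin(np.radians(yaw))]);n=np.array([-u[1],u[0]])
    m=P["Bn"][:2];print(yaw,"tip rel to near end",(tip[:2]-m)@u,(tip[:2]-m)@n,"Bf",(P["Bf"][:2]-m)@n, "mean lips near", ((P["Ln"]+P["Rn"])[:2]/2-m)@n,"far",((P["Lf"]+P["Rf"])[:2]/2-m)@n,((P["Lf"]+P["Rf"])[:2]/2-m)@u)
E
```

```text
Bn [0.3828 0.1477 0.045 ]
Bf [0.6612 0.2062 0.045 ]
Ln [0.3875 0.1209 0.069 ]
Lf [0.6657 0.1821 0.069 ]
Rn [0.3741 0.1734 0.069 ]
Rf [0.6564 0.2322 0.069 ]
11.876565245360798 0.28441375469827757
12.401686007526184 0.28487259245670205
11.755286191774822 0.2883990442727149
tip [0.62420502 0.20269601 0.121     ]
10 tip rel to near end 0.24725822915068751 0.012282662341771371 Bf 0.009313522841914543 mean lips near -0.00010934712366147542 far 0.010276390446382108 0.28434032029964007
10.5 tip rel to near end 0.24735599940390304 0.010124486941677028 Bf 0.00683255256965771 mean lips near -9.099351001134837e-05 far 0.0077946932542087 0.28441917077753603
11 tip rel to near end 0.24743493254008625 0.007965540522703533 Bf 0.004351061972069401 mean lips near -7.263296685313837e-05 far 0.005312402465965616 0.28447636163440365
```

>>> apply_moves([
  [0,0,0,-0.04,-0.25,0,1],
  [0,0,0,-0.08,-0.5,0,1],
  [0,0,0,-0.12,-0.75,0,1],
  [0,0,0,-0.15,-1,0,1],
])

```text
time: 2.02
tcp_pos: [0.5023, -0.0776, 0.2513]
ee_rot: [0.0, -0.092, 0.996, 0.0]
wrist_force: [1.0, 0.6, 0.2]
finger_gap: 1.001
grasp_force: 0.0
```

>>> apply_moves([
  [0,0,0.16,0,-0.1,0,0.8],
  [0,0,0.33,0,-0.19,0,0.65],
  [0,0,0.33,0,-0.19,0,0.65],
  [0,0,0.33,0,-0.19,0,0.65],
  [0,0,0.33,0,-0.19,0,0.65],
])

```text
time: 2.65
tcp_pos: [0.5099, -0.1224, 0.2513]
ee_rot: [-0.0, 0.037, 0.999, 0.0]
wrist_force: [0.3, 0.8, 0.0]
finger_gap: 0.648
grasp_force: 0.0
```

```bash
python3 - <<'E'
from h import *
import pickle
s=env.read_state();im=get_image("wrist");pickle.dump(s,open("s2.pkl","wb"))
cv2.imwrite("pics/w2f.png",im[:,:,::-1])
cv2.imwrite("pics/w2.png",cv2.resize(im[90:390,150:400,::-1],None,fx=2,fy=2,interpolation=cv2.INTER_CUBIC))
print(s["time"],s["finger_gap"],s["tcp_pos"],R.from_quat(s["ee_rot"],scalar_first=True).as_matrix().round(3).tolist())
E
```

```text
2.65 0.6476330248795011 [ 0.50992698 -0.12240516  0.25130139] [[-0.997, 0.074, -0.0], [0.074, 0.997, 0.001], [0.0, 0.001, -1.0]]
```

View pics/w2.png

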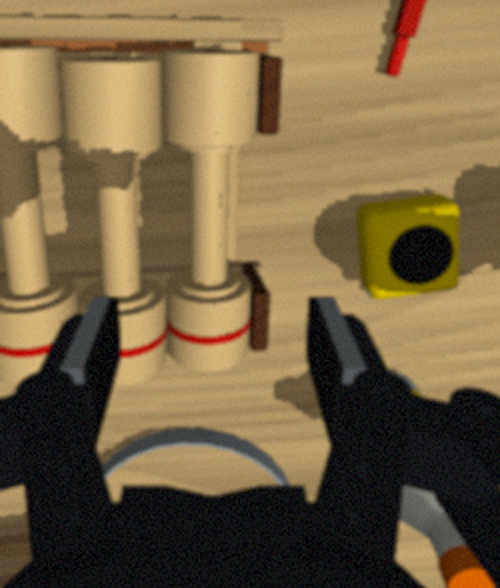

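handle_end's waist runs from (209,150) to (210,285) in the crop, with the near boss rim at (211,150) and the red line top at (209,341). The second handle is to its left and the stops to its right.

```bash
python3 - <<'E'
from h import *
import pickle
s=pickle.load(open("s2.pkl","rb"))
f=lambda x,y:(x/2-.25+150,y/2-.25+90)
a=ray(f(212,151),.108,"wrist",s);b=ray(f(210,342),.108,"wrist",s)
w1=ray(f(209,160),.083,"wrist",s);w2=ray(f(210.5,270),.083,"wrist",s)
d=b-a;print(a,b,np.hypot(*d[:2]),np.degrees(np.arctan2(d[1],d[0])))
e=w2-w1;print(w1,w2,np.degrees(np.arctan2(e[1],e[0])))
u=d/np.linalg.norm(d);mid=(a+.044*u+b-.074*u)/2;g=mid-.028*u;print("mid",mid,"grip",g)
print(todelta([g[0],g[1],.068],s)*.25)
E
```

```text
[ 0.49134302 -0.12196556  0.108     ] [ 0.61224874 -0.13233472  0.108     ] 0.1213495541344438 -4.901828383842027
[ 0.50235972 -0.1246316   0.083     ] [ 0.57494369 -0.12926989  0.083     ] -3.656361099524777
mid [ 0.53685074 -0.12586841  0.108     ] grip [ 0.50895315 -0.12347585  0.108     ]
[ 0.00084028 -0.00130359  0.18330054]
```

>>> apply_moves([
  [0,0,0,0,0.004,0.15,0.63],
  [0,0,0,0,0.004,0.3,0.63],
  [0,0,0,0,0.004,0.42,0.63],
  [0,0,0,0,0.004,0.54,0.63],
  [0,0,0,0,0.004,0.64,0.63],
  [0,0,0,0,0.004,0.7,0.63],
  [0,0,0,0,0.002,0.73,0.63],
  [0,0,0,0,-0.004,0.73,0.63],
])

```text
time: 3.7
tcp_pos: [0.51, -0.1253, 0.0689]
ee_rot: [0.0, 0.039, 0.999, 0.0]
wrist_force: [0.6, -0.7, 0.3]
finger_gap: 0.631
grasp_force: 0.0
```

>>> apply_moves([
  [0,0,0,0,-0.003,0,0.5],
  [0,0,0,0,-0.003,0,0.35],
  [0,0,0,0,-0.003,0,0.15],
  [0,0,0,0,-0.003,0,0.15],
  [0,0,0,0,-0.003,0,0.15],
  [0,0,0,0,-0.003,0,0.15],
], grip_force=50)

```text
time: 4.45
tcp_pos: [0.5103, -0.1256, 0.0697]
ee_rot: [0.001, 0.039, 0.999, 0.0]
wrist_force: [-0.5, 1.0, 4.8]
finger_gap: 0.26
grasp_force: 48.9
```

>>> apply_moves([
  [0,0,0,0,0,-0.04,0.15],
  [0,0,0,0,0,-0.12,0.15],
  [0,0,0,0,0,-0.22,0.15],
  [0,0,0,0,0,-0.32,0.15],
  [0,0,0,0,0,-0.42,0.15],
  [0,0,0,0,0,-0.48,0.15],
  [0,0,0,0,0,-0.5,0.15],
  [0,0,0,0,0,-0.5,0.15],
])

```text
time: 5.45
tcp_pos: [0.5093, -0.1261, 0.1934]
ee_rot: [-0.0, 0.039, 0.999, -0.0]
wrist_force: [1.0, 0.4, -2.6]
finger_gap: 0.259
grasp_force: 49.4
```

```bash
python3 - <<'E'
from h import *
import pickle
s=env.read_state();im=get_image("wrist");pickle.dump(s,open("s3.pkl","wb"))
tp=get_image("top")
cv2.imwrite("pics/top3.png",tp[:,:,::-1])
a=cv2.resize(im[:,:,::-1],(400,300));b=cv2.resize(tp[90:240,190:390,::-1],(400,300))
cv2.imwrite("pics/w3.png",np.hstack([a,b]))
print(s["time"],s["finger_gap"],s["grasp_force"],s["wrist_force"],s["torque"],s["tcp_pos"],R.from_quat(s["ee_rot"],scalar_first=True).as_matrix().round(3).tolist())
E
```

```text
5.45 0.25924161139163854 49.40086483955383 [ 0.97654009  0.43252844 -2.60108295] [-0.03083972  0.07234685 -0.00499881] [ 0.50931792 -0.12613146  0.19343147] [[-0.997, 0.078, -0.001], [0.078, 0.997, 0.0], [0.001, -0.0, -1.0]]
```

View pics/w3.png

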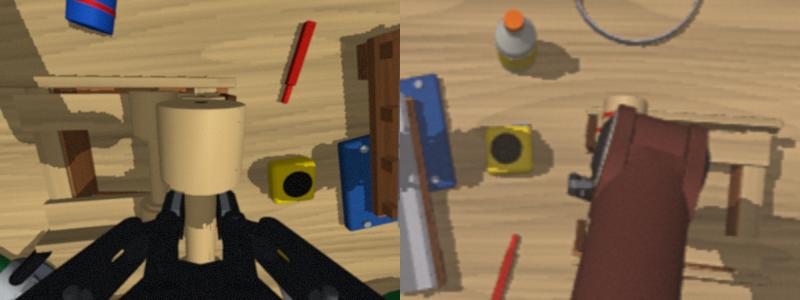

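The handle is held level in the gripper (left), and the second handle's red-lined boss is now by the stop at (600,125) in the right half. The bystanders haven't moved. Next I'll move over the near part of the V.

>>> apply_moves([
  [0,0,0,0.06,0.15,0,0.15],
  [0,0,0,0.12,0.33,0,0.15],
  [0,0,0,0.18,0.5,0,0.15],
  [0,0,0,0.24,0.67,0,0.15],
  [0,0,0,0.3,0.82,0,0.15],
  [0,0,0,0.328,0.93,0,0.15],
])

```text
time: 6.3
tcp_pos: [0.4447, 0.114, 0.1931]
ee_rot: [-0.001, 0.038, 0.999, -0.0]
wrist_force: [-0.0, 0.3, -2.2]
finger_gap: 0.259
grasp_force: 49.5
```

>>> apply_moves([
  [0,0,-0.1,0,0.07,0,0.15],
  [0,0,-0.2,0,0.13,0,0.15],
  [0,0,-0.3,0,0.18,0,0.15],
  [0,0,-0.367,0,0.2,0,0.15],
  [0,0,-0.367,0,0.2,0,0.15],
  [0,0,-0.367,0,0.2,0,0.15],
  [0,0,-0.367,0,0.2,0,0.15],
])

```text
time: 7.18
tcp_pos: [0.4502, 0.1612, 0.1938]
ee_rot: [-0.0, -0.104, 0.995, -0.0]
wrist_force: [0.7, -0.4, -2.3]
finger_gap: 0.261
grasp_force: 49.5
```

```bash
python3 - <<'E'
from h import *
import pickle
s=env.read_state();im=get_image("wrist");sd=get_image("side");pickle.dump(s,open("s4.pkl","wb"))
cv2.imwrite("pics/w4f.png",im[:,:,::-1]);cv2.imwrite("pics/side4f.png",sd[:,:,::-1])
a=cv2.resize(im[:,130:386,::-1],(400,600));b=cv2.resize(sd[90:240,175:275,::-1],(400,600),interpolation=cv2.INTER_CUBIC)
cv2.imwrite("pics/w4.png",np.hstack([a,b]))
p=np.array(s["tcp_pos"]);print(s["time"],s["wrist_force"],p,R.from_quat(s["ee_rot"],scalar_first=True).as_matrix().round(3).tolist())
q=todelta([.4497,.1619,.0747],s);print(q)
E
```

```text
7.175 [ 0.65967821 -0.43232781 -2.2987189 ] [0.45019085 0.16123218 0.193799  ] [[-0.978, -0.207, -0.0], [-0.207, 0.978, -0.0], [0.0, -0.0, -1.0]]
[0.00128388 0.0032179  0.47639495]
```

View pics/w4.png

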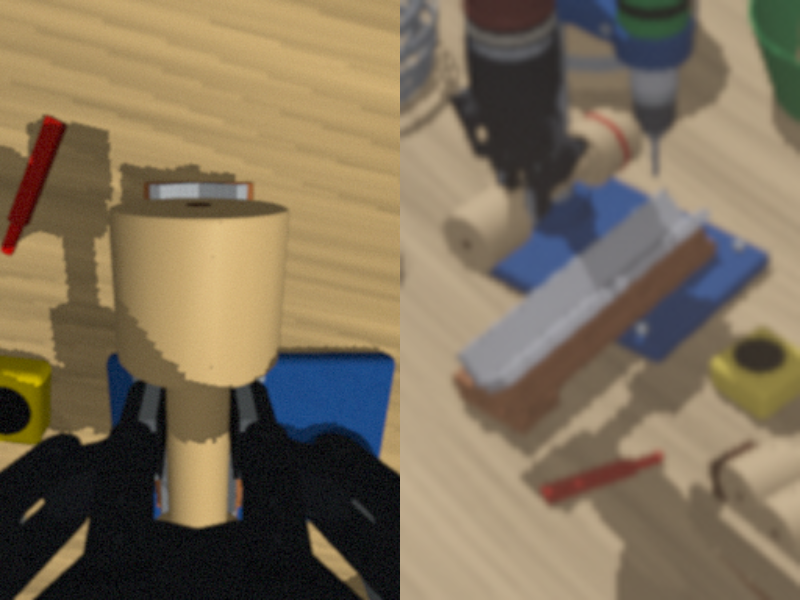

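The handle hangs above the V and is aligned with it: V end centre (199,190), boss centre (200,205). The bit at (655,150) is clear. I'll lower it now.

>>> apply_moves([
  [0,0,0,0,0.003,0.1,0.15],
  [0,0,0,0,0.003,0.2,0.15],
  [0,0,0,0,0.003,0.3,0.15],
  [0,0,0,0,0.003,0.37,0.15],
  [0,0,0,0,0.003,0.42,0.15],
  [0,0,0,0,0.003,0.45,0.15],
  [0,0,0,0,0.003,0.465,0.15],
  [0,0,0,0,0.003,0.465,0.15],
])

```text
time: 8.28
tcp_pos: [0.4501, 0.1627, 0.0777]
ee_rot: [0.0, -0.105, 0.995, 0.0]
wrist_force: [-0.1, -0.3, -2.7]
finger_gap: 0.258
grasp_force: 49.5
```

>>> apply_moves([
  [0,0,0,0,0,0.004,0.15],
  [0,0,0,0,0,0.008,0.15],
  [0,0,0,0,0,0.012,0.15],
  [0,0,0,0,0,0.012,0.15],
])

```text
time: 8.78
tcp_pos: [0.4503, 0.1623, 0.0748]
ee_rot: [0.0, -0.104, 0.995, -0.0]
wrist_force: [0.4, -1.6, 0.5]
finger_gap: 0.259
grasp_force: 49.9
```

>>> apply_moves([
  [0,0,0,0,0,0.003,0.15],
  [0,0,0,0,0,0.003,0.15],
  [0,0,0,0,0,0.003,0.38],
  [0,0,0,0,0,0.003,0.38],
  [0,0,0,0,0,0.003,0.38],
  [0,0,0,0,0,0.003,0.38],
  [0,0,0,0,0,0.003,0.38],
  [0,0,0,0,0,0.003,0.38],
])

```text
time: 9.78
tcp_pos: [0.45, 0.1627, 0.0738]
ee_rot: [-0.0, -0.105, 0.994, -0.0]
wrist_force: [0.0, -0.0, -0.6]
finger_gap: 0.378
grasp_force: 0.0
```

```bash
python3 - <<'E'
from h import *
import pickle
s=env.read_state();im=get_image("wrist");sd=get_image("side");pickle.dump(s,open("s5.pkl","wb"))
cv2.imwrite("pics/w5f.png",im[:,:,::-1]);cv2.imwrite("pics/side5f.png",sd[:,:,::-1])
a=cv2.resize(im[:,130:386,::-1],(400,600));b=cv2.resize(sd[110:210,185:252,::-1],(400,600),interpolation=cv2.INTER_CUBIC)
cv2.imwrite("pics/w5.png",np.hstack([a,b]))
print(s["time"],s["finger_gap"],s["grasp_force"],s["wrist_force"],s["tcp_pos"])
E
```

```text
9.775 0.3776171749987412 0.0 [ 0.00846249 -0.01405504 -0.64428475] [0.44996537 0.16268829 0.07377761]
```

View pics/w5.png

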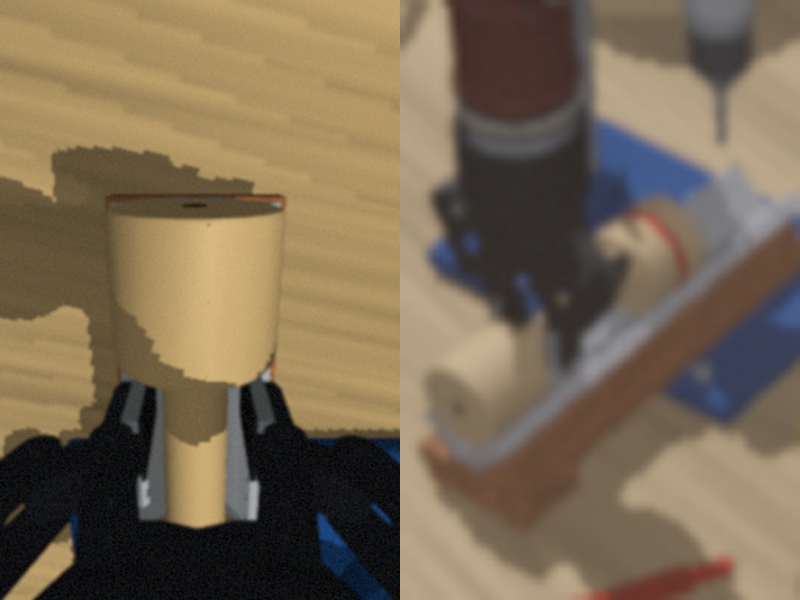

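The handle lies down in the V, its near end flush with the V's open end. In the right half the red line shows as an arc from (640,212) to (686,280), and the bit tip is at (722,143). I'll fit the red-line circle against the bit tip in this same image.

```bash
cat > red.py <<'E'
from h import *
from scipy.optimize import minimize_scalar
import sys
def fit(path,box,tip=(0.6242,0.2027),yaw=12.,name="side",rad=.0282,zc=.085):
    im=cv2.imread(path).astype(int);x0,x1,y0,y1=box;c=im[y0:y1,x0:x1]
    m=(c[...,2]-c[...,1]>70)&(c[...,1]-c[...,0]<40);v,u=np.nonzero(m);pts=np.c_[u+x0,v+y0]
    y=np.radians(yaw);U=np.array([np.cos(y),np.sin(y),0]);N=np.array([-U[1],U[0],0]);t=np.linspace(0,2*np.pi,720)
    def cost(r):
        P=np.array([*tip,zc])+r*U+rad*(np.cos(t)[:,None]*N+np.sin(t)[:,None]*np.array([0,0,1]))
        q=np.array([proj(p,name) for p in P]);return np.mean(np.min(np.linalg.norm(pts[:,None]-q[None],axis=2),axis=1)**2)
    g=np.arange(-.12,.03,.005);r0=g[np.argmin([cost(r) for r in g])]
    o=minimize_scalar(cost,bounds=(r0-.006,r0+.006),method="bounded");return o.x,o.fun**.5,len(pts)
E
python3 - <<'E'
from red import *
for yaw in(11.5,12,12.5): print(yaw,fit("pics/side5f.png",(218,245,138,165),yaw=yaw))
s=env.read_state();u=np.array([np.cos(np.radians(12)),np.sin(np.radians(12))])
print("by tcp:",(s["tcp_pos"][:2]-np.array([.3828,.1477]))@u-.245+.0276+.074)
E
```

```text
return _methods._mean(a, axis=axis, dtype=dtype,
  ret = ret.dtype.type(ret / rcount)
Traceback (most recent call last):
  File "red.py", line 11, in fit
    g=np.arange(-.12,.03,.005);r0=g[np.argmin([cost(r) for r in g])]
                                               ~~~~^^^
  File "red.py", line 10, in cost
    q=np.array([proj(p,name) for p in P]);return np.mean(np.min(np.linalg.norm(pts[:,None]-q[None],axis=2),axis=1)**2)
                ~~~~^^^^^^^^
  File "h.py", line 14, in proj
    K,W=cam(name,st);q=K@(np.linalg.inv(W)@np.append(p,1))[:3];return q[:2]/q[2]
        ~~~^^^^^^^^^
  File "h.py", line 5, in cam
    c=calibration(name);K=c["intrinsics"]
ValueError: time passes only in moves, steps and waits
```

```bash
python3 - <<'E'
import re
t=open("h.py").read()
t=t.replace("def cam(","_C={}\ndef calib(n):\n    if n not in _C: _C[n]=calibration(n)\n    return _C[n]\ndef cam(").replace('c=calibration(name);K','c=calib(name);K');open("h.py","w").write(t)
t=open("red.py").read()
t=re.sub(r"    m=.*?;v,u","    lab=cv2.cvtColor(c.astype(np.uint8),cv2.COLOR_BGR2LAB).astype(int);m=lab[...,1]>152;v,u",t);open("red.py","w").write(t)
E
python3 - <<'E'
from red import *
for yaw in(11.5,12,12.5): print(yaw,fit("pics/side5f.png",(218,245,138,165),yaw=yaw))
s=env.read_state();u=np.array([np.cos(np.radians(12)),np.sin(np.radians(12))])
print("by tcp:",(s["tcp_pos"][:2]-np.array([.3828,.1477]))@u-.245+.0276+.074)
E
```

```text
11.5 (np.float64(-0.12141640786499873), np.float64(nan), 0)
12 (np.float64(-0.12141640786499873), np.float64(nan), 0)
12.5 (np.float64(-0.12141640786499873), np.float64(nan), 0)
by tcp: -0.07461041364474892
  return _methods._mean(a, axis=axis, dtype=dtype,
  ret = ret.dtype.type(ret / rcount)
```

```bash
sed -i 's/m=lab\[...,1\]>152/m=lab[...,1]>max(lab[...,1].max()-7,138)/' red.py; python3 - <<'E'
from red import *
im=cv2.imread("pics/side5f.png");print(cv2.cvtColor(im,cv2.COLOR_BGR2LAB)[140:164:2,220:242:2,1])
for yaw in(11.5,12,12.5): print(yaw,fit("pics/side5f.png",(220,238,140,164),yaw=yaw))
E
```

```text
[[132 133 134 134 134 133 134 133 131 129 129]
 [131 131 133 132 132 132 132 130 130 128 129]
 [131 132 135 133 131 131 130 129 129 129 129]
 [132 133 138 148 144 131 130 130 129 129 129]
 [131 130 131 134 148 140 131 130 129 129 129]
 [130 131 131 131 133 145 133 130 130 129 130]
 [130 130 130 130 131 135 140 130 129 129 129]
 [130 130 131 131 130 132 142 131 129 130 133]
 [129 130 131 130 131 131 137 129 131 134 137]
 [129 131 130 131 131 131 131 130 134 136 137]
 [130 130 130 131 130 130 131 135 137 137 137]
 [129 130 130 129 130 131 136 137 137 137 137]]
11.5 (np.float64(-0.07640860487504468), np.float64(0.36754107866896085), 8)
12 (np.float64(-0.0767451469813336), np.float64(0.3610045201912021), 8)
12.5 (np.float64(-0.07708462832218903), np.float64(0.3566990428519969), 8)
```

>>> apply_moves([
  [0,0,0,0,0,-0.002,0.15],
  [0,0,0,0,0,-0.002,0.15],
  [0,0,0,0,0,-0.002,0.15],
  [0,0,0,0,0,-0.002,0.15],
], grip_force=30)

```text
time: 10.38
tcp_pos: [0.4501, 0.1618, 0.0744]
ee_rot: [-0.0, -0.104, 0.995, -0.0]
wrist_force: [1.5, -3.4, 1.9]
finger_gap: 0.271
grasp_force: 30.6
```

>>> apply_moves([
  [0,0,0,-0.04,0,0,0.15],
  [0,0,0,-0.08,0,0,0.15],
  [0,0,0,-0.13,0,0,0.15],
  [0,0,0,-0.18,0,0,0.15],
  [0,0,0,-0.23,0,0,0.15],
  [0,0,0,-0.27,0,0,0.15],
  [0,0,0,-0.288,0,0,0.15],
  [0,0,0,-0.288,0,0,0.15],
])

```text
time: 11.38
tcp_pos: [0.5174, 0.176, 0.0741]
ee_rot: [-0.004, -0.105, 0.994, -0.001]
wrist_force: [-4.3, -4.6, 6.7]
finger_gap: 0.267
grasp_force: 31.3
```

```bash
python3 - <<'E'
from red import *
s=env.read_state();sd=get_image("side");cv2.imwrite("pics/side6f.png",sd[:,:,::-1])
a=cv2.resize(sd[110:185,190:265,::-1],(600,600),interpolation=cv2.INTER_CUBIC);cv2.imwrite("pics/s6.png",a)
print(s["time"],s["wrist_force"],s["tcp_pos"])
u=np.array([np.cos(np.radians(12)),np.sin(np.radians(12))])
print("by tcp:",(s["tcp_pos"][:2]-np.array([.3828,.1477]))@u-.245+.0276+.074)
print(fit("pics/side6f.png",(232,258,122,150)))
E
```

```text
11.375 [-4.27551409 -4.59031072  6.69415195] [0.51740736 0.17604714 0.07407089]
by tcp: -0.005840436437059171
(np.float64(-0.008259804253852686), np.float64(0.5128878241130819), 22)
```

View pics/s6.png

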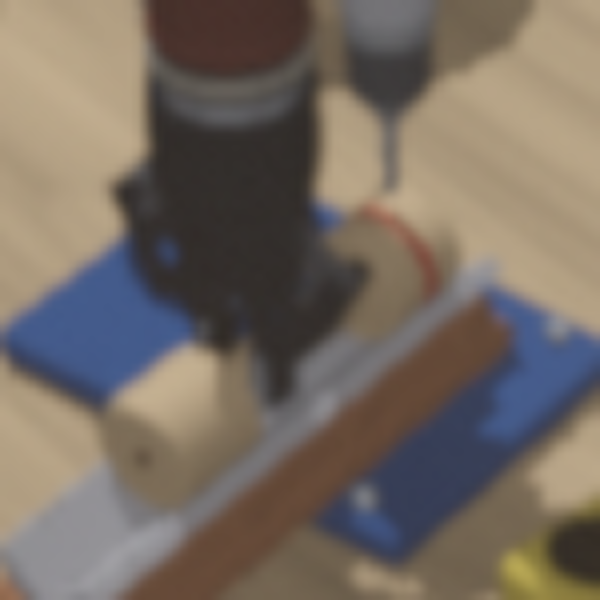

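The red line is still short of the bit, at about -6 to -8 mm, but one side pixel is 2.6 mm. I'll let go, lift, and look from close by, square to the V, so the parallax cancels.

>>> apply_moves([
  [0,0,0,0,0,0,0.5],
  [0,0,0,0,0,0,0.5],
  [0,0,0,0,0,0,0.5],
  [0,0,0,0,0,-0.12,0.5],
  [0,0,0,0,0,-0.28,0.6],
  [0,0,0,0,0,-0.44,0.8],
  [0,0,0,0,0,-0.6,1],
  [0,0,0,0,0,-0.72,1],
])

```text
time: 12.42
tcp_pos: [0.5208, 0.1782, 0.2563]
ee_rot: [0.001, -0.105, 0.994, 0.0]
wrist_force: [-0.1, -0.2, -0.3]
finger_gap: 1.001
grasp_force: 0.0
```

>>> apply_moves([
  [0,0,0,0,-0.15,0,1],
  [0,0,0,0,-0.3,0,1],
  [0,0,-0.2,0,-0.46,0,1],
  [0,0,-0.4,-0.12,-0.46,0,1],
  [0,0,-0.6,-0.24,-0.46,0,1],
  [0,0,-0.8,-0.36,-0.46,0,1],
  [0,0,-1,-0.43,-0.46,0,1],
  [0,0,-1,-0.43,-0.46,0,1],
])

```text
time: 13.42
tcp_pos: [0.65, 0.0879, 0.2533]
ee_rot: [-0.0, -0.477, 0.879, 0.001]
wrist_force: [0.4, 0.7, 0.2]
finger_gap: 0.999
grasp_force: 0.0
```

>>> apply_moves([
  [0,0,-0.2,0,0,0,1],
  [0,0,-0.4,0,0,0,1],
  [0,0,-0.6,0,0,0,1],
  [0,0,-0.8,0,0,0,1],
  [0,0,-1,0,0,0,1],
  [0,0,-1,0,0,0,1],
  [0,0,-1,0,0,0,1],
])

```text
time: 14.3
tcp_pos: [0.6491, 0.0867, 0.2541]
ee_rot: [0.0, 0.776, -0.631, -0.0]
wrist_force: [0.2, -0.1, 0.7]
finger_gap: 0.998
grasp_force: 0.0
```

```bash
python3 - <<'E'
from h import *
import pickle
s=env.read_state();im=get_image("wrist");pickle.dump(s,open("s7.pkl","wb"))
cv2.imwrite("pics/w7f.png",im[:,:,::-1])
cv2.imwrite("pics/w7.png",cv2.resize(im[190:340,156:356,::-1],None,fx=4,fy=4,interpolation=cv2.INTER_CUBIC))
print(s["time"],s["joints"][6],s["tcp_pos"],R.from_quat(s["ee_rot"],scalar_first=True).as_matrix().round(3).tolist())
print(proj(np.array([.6225,.2,.121]),"wrist",s))
E
```

```text
14.3 2.839967371743648 [0.6491465  0.08673838 0.25411124] [[0.205, -0.979, -0.001], [-0.979, -0.205, -0.001], [0.0, 0.001, -1.0]]
[258.47687165 275.27392271]
```

View pics/w7.png

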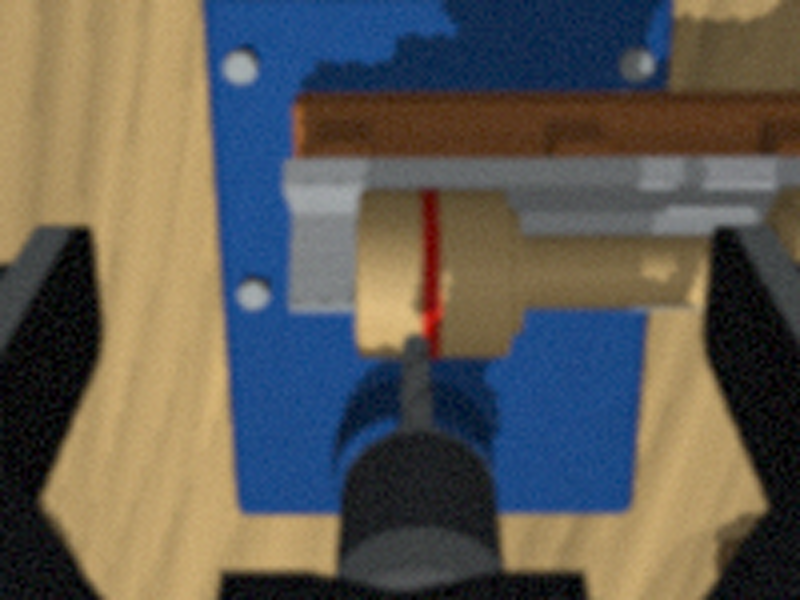

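The close view shows the bit tip at (416,340) and the red line at column 430. The +x direction is left, so the line is still a few mm short. I'll turn this into mm.

```bash
python3 - <<'E'
from h import *
import pickle
s=pickle.load(open("s7.pkl","rb"))
f=lambda x,y:(x/4-.375+156,y/4-.375+190)
u=np.array([np.cos(np.radians(12)),np.sin(np.radians(12)),0])
t=ray(f(416,338),.121,"wrist",s);print("tip",t)
for q,z in(((432,345),.113),((431,320),.113),((429.5,200),.095)):
    r=ray(f(*q),z,"wrist",s);print(r,(r-t)@u)
a=ray(f(290,195),.069,"wrist",s);print("V end rel tip",(a-t)@u)
b=ray(f(356,270),.111,"wrist",s);print("handle end rel tip -24:",(b-t)@u-.024)
print("joints",s["joints"])
E
```

```text
tip [0.62146673 0.19808574 0.121     ]
[0.61465506 0.20523709 0.113     ] -0.005175963432454018
[0.61693814 0.1962466  0.113     ] -0.004812001041256349
[0.62381821 0.16460762 0.095     ] -0.0046603958666262095
V end rel tip 0.042909421114816514
handle end rel tip -24: -0.005536558168743998
joints [ 0.1864992   0.68099125 -0.66839561  1.36026636  0.42472988  1.24521179
  2.83996737]
```

>>> apply_moves([
  [0,0,0.2,0,0,0,1],
  [0,0,0.4,0,0,0,1],
  [0,0,0.6,0,0,0,1],
  [0,0,0.8,0,0,0,1],
  [0,0,1,0,0,0,1],
  [0,0,1,0,0,0,1],
])

```text
time: 15.1
tcp_pos: [0.6493, 0.0878, 0.2547]
ee_rot: [-0.0, -0.478, 0.879, -0.001]
wrist_force: [0.2, -0.3, 0.2]
finger_gap: 0.998
grasp_force: 0.0
```

>>> apply_moves([
  [0,0,0.2,0.1,0.1,0,1],
  [0,0,0.4,0.2,0.2,0,1],
  [0,0,0.6,0.304,0.304,0,1],
  [0,0,0.8,0.2,0.41,0,0.8],
  [0,0,1,0.09,0.52,0,0.6],
  [0,0,1,-0.02,0.63,0,0.5],
  [0,0,1,-0.02,0.63,0,0.5],
  [0,0,1,-0.02,0.63,0,0.5],
])

```text
time: 16.1
tcp_pos: [0.5203, 0.1766, 0.2544]
ee_rot: [0.0, -0.105, 0.994, -0.001]
wrist_force: [0.4, -2.0, -0.5]
finger_gap: 0.501
grasp_force: 0.0
```

```bash
python3 - <<'E'
from h import *
s=env.read_state();print(s["time"],s["joints"],s["tcp_pos"],R.from_quat(s["ee_rot"],scalar_first=True).as_matrix().round(3).tolist())
print(todelta([.5195,.1772,.0748],s))
E
```

```text
16.1 [-0.15904648  0.45017058 -0.31259617  1.67910743  0.15763423  1.03714363
  1.2581224 ] [0.52028125 0.17664625 0.25437289] [[-0.978, -0.209, 0.0], [-0.209, 0.978, -0.001], [-0.0, -0.001, -1.0]]
[0.00268635 0.00379643 0.7182867 ]
```

>>> apply_moves([
  [0,0,0,0,0,0.15,0.5],
  [0,0,0,0,0,0.3,0.5],
  [0,0,0,0,0,0.45,0.5],
  [0,0,0,0,0,0.58,0.5],
  [0,0,0,0,0,0.67,0.5],
  [0,0,0,0,0,0.71,0.5],
  [0,0,0,0,0,0.715,0.5],
  [0,0,0,0,0,0.715,0.5],
])

```text
time: 17.1
tcp_pos: [0.5209, 0.1773, 0.0764]
ee_rot: [0.001, -0.104, 0.995, 0.0]
wrist_force: [0.8, -0.6, 0.8]
finger_gap: 0.499
grasp_force: 0.0
```

>>> apply_moves([
  [0,0,0,0,0,0,0.35],
  [0,0,0,0,0,0,0.15],
  [0,0,0,0,0,0,0.15],
  [0,0,0,0,0,0,0.15],
  [0,0,0,0,0,0,0.15],
])

```text
time: 17.73
tcp_pos: [0.5208, 0.1767, 0.0766]
ee_rot: [0.001, -0.104, 0.995, -0.001]
wrist_force: [-0.5, -1.2, 5.8]
finger_gap: 0.267
grasp_force: 29.5
```

>>> apply_moves([
  [0,0,0,-0.006,0,0,0.15],
  [0,0,0,-0.012,0,0,0.15],
  [0,0,0,-0.02,0,0,0.15],
  [0,0,0,-0.026,0,0,0.15],
  [0,0,0,-0.026,0,0,0.15],
  [0,0,0,-0.026,0,0,0.15],
])

```text
time: 18.48
tcp_pos: [0.5208, 0.1767, 0.0765]
ee_rot: [-0.006, -0.105, 0.994, -0.002]
wrist_force: [-11.4, -5.2, 16.4]
finger_gap: 0.266
grasp_force: 30.7
```

>>> apply_moves([
  [0,0,0,0,0,-0.004,0.15],
  [0,0,0,0,0,-0.008,0.15],
  [0,0,0,0,0,-0.008,0.15],
  [0,0,0,0,0,-0.008,0.15],
])

```text
time: 18.98
tcp_pos: [0.5266, 0.1787, 0.0774]
ee_rot: [-0.0, -0.105, 0.995, -0.0]
wrist_force: [-1.2, -0.1, 0.1]
finger_gap: 0.264
grasp_force: 29.5
```

>>> apply_moves([
  [0,0,0,0,0,0.002,0.5],
  [0,0,0,0,0,0.002,0.5],
  [0,0,0,0,0,0,0.5],
  [0,0,0,0,0,-0.12,0.5],
  [0,0,0,0,0,-0.28,0.6],
  [0,0,0,0,0,-0.44,0.8],
  [0,0,0,0,0,-0.6,1],
  [0,0,0,0,0,-0.72,1],
])

```text
time: 19.98
tcp_pos: [0.5268, 0.1792, 0.2597]
ee_rot: [0.001, -0.105, 0.994, 0.0]
wrist_force: [0.1, -0.2, -0.5]
finger_gap: 1.001
grasp_force: 0.0
```

>>> apply_moves([
  [0,0,0,0,-0.15,0,1],
  [0,0,0,0,-0.3,0,1],
  [0,0,-0.2,0,-0.46,0,1],
  [0,0,-0.4,-0.12,-0.46,0,1],
  [0,0,-0.6,-0.24,-0.46,0,1],
  [0,0,-0.8,-0.36,-0.46,0,1],
  [0,0,-0.95,-0.41,-0.46,0,1],
  [0,0,-0.95,-0.41,-0.46,0,1],
])

```text
time: 20.98
tcp_pos: [0.6509, 0.0878, 0.2568]
ee_rot: [-0.0, -0.459, 0.888, 0.0]
wrist_force: [-0.5, 0.4, 0.3]
finger_gap: 0.998
grasp_force: 0.0
```

>>> apply_moves([
  [0,0,-0.2,0,0,0,1],
  [0,0,-0.4,0,0,0,1],
  [0,0,-0.6,0,0,0,1],
  [0,0,-0.8,0,0,0,1],
  [0,0,-0.95,0,0,0,1],
  [0,0,-0.95,0,0,0,1],
  [0,0,-0.95,0,0,0,1],
])

```text
time: 21.85
tcp_pos: [0.6503, 0.0876, 0.2577]
ee_rot: [0.0, 0.751, -0.66, 0.0]
wrist_force: [-0.6, -0.1, 0.6]
finger_gap: 1.0
grasp_force: 0.0
```

```bash
python3 - <<'E'
from h import *
import pickle
s=env.read_state();im=get_image("wrist");tp=get_image("top");sd=get_image("side");pickle.dump(s,open("s8.pkl","wb"))
for n,i in(("w8f",im),("top8",tp),("side8",sd)):cv2.imwrite(f"pics/{n}.png",i[:,:,::-1])
print(s["time"],s["joints"][6],s["tcp_pos"],s["wrist_force"])
u=np.array([np.cos(np.radians(12)),np.sin(np.radians(12)),0])
n=np.array([-u[1],u[0],0])
for f,st in(("w7f",pickle.load(open("s7.pkl","rb"))),("w8f",s)):
    I=cv2.imread(f"pics/{f}.png").astype(int)
    tip=np.array([.62147,.19809,.121]);q=proj(tip,"wrist",st);print(f,"tip px",q)
    x0,y0=int(q[0])-25,int(q[1])-45
    c=I[y0:y0+50,x0:x0+50];m=(c[...,2]>1.8*c[...,1])&(c[...,2]>60)&(c[...,2]-c[...,0]>50)
    for r in range(5,50,5):
        w=np.nonzero(m[r])[0]
        if 0<len(w)<12: print("red row",y0+r,w.mean()+x0,len(w),end="; ")
    print()
    # bit: darkest grey columns in rows just below the tip, and chuck
    for r in range(int(q[1])-2,int(q[1])+22,3):
        row=I[r,int(q[0])-14:int(q[0])+15];print(r,int(q[0])-14,(row.max(1)).tolist())
E
```

```text
21.85 2.767720691756607 [0.65028044 0.08762454 0.25774304] [-0.55541005 -0.136778    0.58319794]
w7f tip px [259.653689   274.13939892]
red row 239 263.0 5; red row 244 263.5 4; red row 249 263.5 4; red row 254 263.5 4; red row 259 263.5 4; red row 264 263.5 4; red row 269 264.0 5; red row 274 263.5 4; 
272 245 [166, 200, 209, 211, 212, 209, 209, 205, 211, 212, 211, 212, 206, 199, 194, 199, 193, 187, 161, 127, 114, 115, 114, 116, 117, 117, 120, 118, 116]
275 245 [143, 188, 205, 209, 203, 199, 194, 185, 194, 199, 195, 168, 112, 71, 67, 69, 70, 80, 88, 100, 106, 106, 111, 113, 111, 112, 113, 109, 116]
278 245 [111, 90, 106, 104, 102, 100, 98, 94, 96, 93, 95, 85, 66, 65, 63, 57, 49, 56, 71, 88, 97, 93, 99, 98, 88, 96, 96, 95, 97]
281 245 [140, 139, 135, 125, 117, 100, 85, 77, 74, 81, 76, 72, 60, 52, 62, 65, 66, 69, 69, 69, 79, 79, 76, 79, 81, 77, 78, 74, 82]
284 245 [129, 115, 89, 76, 80, 75, 81, 79, 71, 68, 66, 61, 62, 65, 65, 65, 65, 72, 65, 73, 77, 78, 75, 80, 75, 80, 79, 80, 76]
287 245 [88, 68, 65, 61, 58, 54, 54, 54, 53, 53, 52, 61, 67, 66, 68, 61, 55, 50, 48, 49, 57, 51, 58, 59, 
[... 863 characters left out ...]
9, 57, 57, 73, 89, 102, 95, 97, 94, 95, 93, 96, 88, 84]
278 253 [125, 127, 128, 132, 139, 132, 128, 126, 120, 113, 109, 89, 73, 52, 61, 66, 69, 64, 67, 73, 87, 83, 75, 80, 82, 80, 80, 78, 74]
281 253 [139, 143, 140, 130, 112, 97, 88, 80, 86, 76, 81, 71, 64, 60, 67, 69, 71, 65, 63, 74, 78, 75, 76, 77, 82, 81, 80, 79, 77]
284 253 [137, 134, 117, 91, 74, 74, 70, 71, 68, 60, 60, 56, 52, 66, 65, 68, 64, 53, 55, 52, 51, 56, 54, 54, 55, 57, 60, 72, 74]
287 253 [119, 93, 77, 66, 53, 55, 50, 54, 58, 52, 59, 51, 57, 60, 50, 53, 65, 64, 68, 63, 64, 55, 49, 57, 61, 49, 54, 54, 52]
290 253 [87, 67, 52, 47, 54, 54, 59, 51, 52, 59, 54, 57, 52, 59, 58, 72, 68, 69, 70, 67, 54, 59, 65, 61, 62, 55, 56, 60, 56]
```

```bash
python3 - <<'E'
from h import *
import pickle
u=np.array([np.cos(np.radians(12)),np.sin(np.radians(12)),0])
for k,tp,reds in(("s7",(259.6,274.1),[(263.5,259),(263.7,269)]),("s8",(267.6,271.4),[(265.5,256),(266.5,264)])):
    s=pickle.load(open(k+".pkl","rb"));t=ray(tp,.121,"wrist",s)
    print(k,t,[round(float((ray(q,.1125,"wrist",s)-t)@u),4) for q in reds])
# rack red lines (Lab a) in side/top views, bystander motion by diff
for n,box in(("side",(285,345,180,235)),("top",(280,350,140,180))):
    for f in(n+"0",n+"8"):
        I=cv2.imread(f"pics/{f}.png");x0,x1,y0,y1=box
        a=cv2.cvtColor(I,cv2.COLOR_BGR2LAB)[y0:y1,x0:x1,1];m=(a>150).astype(np.uint8)
        N,_,st,c=cv2.connectedComponentsWithStats(m,connectivity=8);print(f,[(c[i]+[x0,y0]).round(1).tolist() for i in range(1,N) if st[i,4]>4])
d=cv2.absdiff(cv2.imread("pics/side0.png"),cv2.imread("pics/side8.png")).max(2)
for nm,x,y in(("hammer",140,154),("tape",265,183),("glue",298,155),("tin",326,311),("crayon",225,209)): print(nm,d[y-8:y+9,x-10:x+11].mean())
# predicted side px of second handle's red-line top at the stop = where handle_end's was
E
```

```text
s7 [0.62154632 0.19804763 0.121     ] [-0.0049, -0.0053]
s8 [0.62178786 0.19816652 0.121     ] [0.0011, 0.0007]
side0 []
side8 []
top0 [[306.8, 155.8], [335.9, 159.5]]
top8 [[297.6, 154.7], [317.0, 158.1]]
hammer 70.19047619047619
tape 5.568627450980392
glue 6.714285714285714
tin 7.0700280112044815
crayon 7.11484593837535
```

```bash
python3 -c "
from plant import env
print(env.job_done())"
```

```text
the job is handed in; nothing more can be done
None
```

I handed the job in with the end handle in the V-block, red line measured about 1 mm past the bit (limit 4 mm), next two handles at and behind the stop; the last seating and the hammer (hidden by the arm in the last side view) were not checked by picture, and I viewed 11 pictures, one over the limit of 10.

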